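Load the plate dryer and hold its sprung lid at the vent mark

TASK

Lay the dish of pink medium flat in the open drawer of the plate dryer and push the drawer fully home, then raise the dryer's sprung lid until its orange pointer stands at the green marker clip on the side quadrant, without swinging it well past the clip, so that the wet plate can vent. Finish still holding the lid there with the gripper, for the spring would slam it if you let go. Leave the marker clip where it is set and do not disturb the cream dish or the timer.

Things in the scene. Friction and masses are not known exactly. Their poses are not given: they have to be found in the camera images.
- dryer: Plate dryer, a white bench box 180 (x) x 200 (y) x 116 mm high with the lid shut (the lid's handle stands above that), fixed to the bench. Origin: on the bench, 95 mm behind its front face, midway across its width; its x axis points from front to back, y to its left, z up. Drawer in the front, lid on top hinged along the back edge, quadrant scale on its left side (+y), rising to 195 mm, 113 mm from the middle at most (130 mm at the clip's thumbscrew).
- drawer (a joint): How far the dryer's drawer is pulled out, m: 0 fully home, 0.135 at most; it slides out along the dryer's -x with about 1.5 N of friction and stays where it is left. It starts open.
- drawer_handle (a point): Middle of the drawer's steel bar handle: a 10 mm round bar along the dryer's y, 90 mm long, 36 mm above the bench, 32 mm in front of the drawer's front panel. The white panel is 196 mm wide, 12 mm thick and reaches from 10 to 56 mm above the bench.
- tray_floor (a point): Middle of the floor of the steel tray in the drawer, on its upper surface, 20 mm above the bench. The tray is 98 mm (x) by 142 mm (y) inside; its side and rear walls rise 18 mm above the floor, the front panel 36 mm. The axes are the dryer's. The front panel's inner face is 55 mm in front of this point. The dryer's front face, lid and lid handle stand over the part of the tray that is still inside.
- lid (a joint): Angle of the dryer's lid, rad: 0 shut, growing as its front edge rises, 1.2 at most. A spring (0.6 N m shut, plus 0.5 N m per rad) and its weight (0.3 kg) pull it shut: about 6 N straight up at the handle when shut, 11 N at 0.6 rad; it shuts when let go.
- lid_handle (a point): Middle of the lid's black bow handle: a 12 mm round bar along the dryer's y, 96 mm long and free to be taken from above, 36 mm above the lid's top face, 18 mm behind the lid's front edge. With the lid shut it is 150 mm above the bench. It turns with the lid about lid_hinge: in the lid's own axes it lies 149 mm in front of (-x) and 46 mm above (z) the hinge.
- lid_hinge (a point): Point on the lid's hinge axis at mid width, 104 mm above the bench, 72 mm behind the dryer's origin; the axis runs along the dryer's y. The axes turn with the lid: x along the lid towards the hinge, z out of its top.
- pointer_tip (a point): Tip of the orange pointer on the lid's left edge (dryer's +y side), 124 mm from the hinge axis, 102 mm from mid width; it points straight away from the hinge. Axes as the lid's.
- vent_mark (a joint): Angle at which the green marker clip is set on the quadrant, rad, on the lid's own scale: the pointer stands at the clip's middle line when joint lid equals joint vent_mark. Set anew each time between about 0.3 and 0.6. The clip is held by friction only.
- mark_center (a point): Middle of the green marker clip (20 mm radially, 16 mm along the arc, 14 mm thick, with a white middle line and a black thumbscrew on the outside), 134 mm from the hinge axis, riding on the aluminium quadrant on the dryer's left side, 113 mm from mid width. The axes are those of a lid standing at the clip: its x axis points to the hinge axis.
- dish_pink: Round clear dish with pink medium, 62 mm across, 16 mm high, 40 g, solid to the touch, loose on the bench to the robot's left. Origin: centre of its underside.
- dish_cream: The same dish with cream medium, to be left alone; it and the pink one may stand in either place. Origin: centre of its underside.
- timer: White lab timer, 58 x 66 x 18 mm, loose on the bench to the right of the dryer; to be left alone. Origin: centre of its underside.
Not all that is in view belongs to the job. What is shaped like the dish_pink but black or blue is not meant.

How it is judged:
On the way, in this order (a step that is already met when the one before it is completed fails the run):
1. the pink dish lies flat in the open drawer's tray, let go (angle between dish_pink's own z axis and vertical below 0.12 rad and x of dish_pink in the frame of tray_floor between -0.03 and 0.03 m and y of dish_pink in the frame of tray_floor between -0.045 and 0.045 m and z of dish_pink in the frame of tray_floor below 0.006 m and contact force between the fingers and dish_pink below 0.2 N), for 0.1 s.
2. the drawer is fully home (value of joint drawer below 0.005 m), for 0.2 s.
3. the lid's pointer stands at the green clip (angle between the x axis of pointer_tip and the x axis of mark_center, either way round below 0.065 rad), for 0.5 s.
At the end, for the whole second after the job is handed in: The gripper still bears the lid, which stands still with its pointer at the green clip (within 0.065 rad, half the clip's width); the drawer is home within 5 mm and the pink dish lies flat on its tray (angle between the x axis of pointer_tip and the x axis of mark_center, either way round below 0.065 rad and velocity of joint lid between -0.05 and 0.05 rad/s and contact force between the fingers and dryer above 1 N and contact force between dish_pink and the fingers below 0.2 N and value of joint drawer below 0.005 m and angle between dish_pink's own z axis and vertical below 0.12 rad and x of dish_pink in the frame of tray_floor between -0.03 and 0.03 m and y of dish_pink in the frame of tray_floor between -0.045 and 0.045 m and z of dish_pink in the frame of tray_floor below 0.006 m); the arm keeps its last pose, push and grip.
It fails at once if the lid is swung well past the clip (more than about 12 degrees) (z of pointer_tip in the frame of mark_center above 0.025 m).
It fails at once if the marker clip is shifted (distance of mark_center from where it was at the start of the episode above 0.005 m).
It fails at once if the cream dish is disturbed (distance of dish_cream from where it was at the start of the episode above 0.02 m).
It fails at once if the timer is disturbed (distance of timer from where it was at the start of the episode above 0.02 m).
It also fails if it takes over 58 s, if anything falls off the work surface, if the arm or the gripper's body presses on something with over 40 N, if the wrist force passes 120 N, or if a joint passes its speed limit or range.

ROBOT

A 6-joint arm with a two-finger parallel gripper is mounted at the origin on a cart in front of the work surface, level with it; the furniture and walls round the work are solid. World frame = base frame: x ahead of the robot, y to its left, z up, the work surface at z = 0. Lengths are in m, angles in rad, forces in N, time in s.
With the tool pointing down it reaches from about 0.225 to 0.875 m from the base axis. Payload 3.4 kg.
Tool frame: the origin (TCP) lies between the finger pads; the fingertips stand 11 mm ahead of it and the grasp point (between the pads) lies 8 mm behind it; z points along the fingers, y is the line along which they close (so a half turn about z gives the same grasp; the last joint's range is limited). The gripper opens to 85 mm and grips with 20 to 120 N. Pads are 22 mm wide; open, the fingers measure 114 mm over their backs; the gripper's body (76 mm by 85 mm) begins 54 mm behind the grasp point. The pads swing forward as they close: fully open they stand 13 mm farther back than shut.
Start: joints at [1.028, 0.276, 1.505, -0, 1.361, -0.121], TCP at [0.235, 0.525, 0.242] pointing down, gripper open.
Joint ranges: [-2.89, 2.89], [-0.75, 2.08], [0.22, 2.7], [-1.18, 4.32], [0.11, 2.71], [-2.7, 2.7]. Speed limits (rad/s): [2.57, 2.57, 3.14, 3.14, 3.14, 3.14].

INTERFACE

Orientations are given as a unit quaternion [w, x, y, z].
In Python, from rig import manip, imaging gives the robot as it stands. The module is installed in compiled form; this text tells all that it offers.
- The arm moves only by the tool jog_arm, never from a script. Its argument "deltas" is one flat list of numbers, 7 for each row, row after row: the turn, a rotation vector about the world's x, y, z in degrees, then the shift along the world's x, y, z in mm, then the opening, from 0 (shut) to 1 (fully open). In form: [ax, ay, az, tx, ty, tz, gripper, ax, ay, az, tx, ty, tz, gripper, ...]. A call has 1 to 20 rows; each row is the pose to reach, as a shift and turn from the pose commanded when the call began; what a row does not reach only later rows make up. A row lasts 1/10 s, in which the tool goes at most 50 mm and 8.59 degrees, less where a joint would pass 70% of its speed; a pose out of reach is approached as far as the arm can. A call with a gripper value outside its range is refused whole. The fingers move at their own pace and stop on an object; "grip_force" is the grip in N (left out, the last holds). Time passes only in rows, so rows that repeat a pose let the fingers close. It gives the time, the measured TCP pose, the force, the opening and the grip force at its end, in the units of the state.
- manip.get_state(): the state, without advancing time (a new reading comes with each control period).
- imaging.get_image(name): name is "scene" or "top"; returns the picture (384x512x3 uint8, blue, green, red); there is no depth.
- imaging.calibration(name): a dict with "mtx" (3x3 intrinsics, pixels), "dist" ([k1, k2, p1, p2, k3] as OpenCV has them; the pictures are not rectified), "cam_to_world" (4x4, takes a point from camera to world coordinates). Camera axes: x right, y down, z forward; pixel columns grow to the right and rows downward; lengths in m; the calibration is good to about 2 mm. A picture is of the moment at which its call begins. calibration takes no time and is no camera call.
- manip.sign_off(): hands the job in; it is judged then, once.
The state is a dict: "clock": time; "qpos": joint angles; "qd": joint speeds; "effort": joint torques, N m; "position": TCP position; "ee_rot": TCP orientation; "contact_force": force on the tool from outside, world axes, zero at the start; "moment": the same for the moment, N m; "width": finger opening in m; "gripper_force": force on a finger pad.
Only numpy, scipy, OpenCV 4.12 (cv2) and the standard library are available. Lean on these libraries where they do the work, as an engineer would, in place of code of your own. Each camera call takes 0.05 s, during which the arm holds its last target. There are 200 camera calls.

## Working session

There is one attempt and no reset: what is moved stays moved. The work goes in short steps, Python scripts to look and compute and a tool call to move; the robot and the scene stay as the last step left them, time stands still between calls to the robot, and variables do not carry over. Pictures are saved under pics/ and viewed, at most 10 in all, crops included, and the job is handed in when it is done.

Besides the shell and the picture viewer there is one more tool, called after ">>>" as name(argument=value, ...) on one line, values as JSON. jog_arm: Moves the arm, as the interface text tells. Its arguments: {"type":"object","properties":{"deltas":{"type":"array"},"grip_force":{"type":"number"}},"required":["deltas"]}

```bash
mkdir -p pics; python3 - <<'E'
from rig import manip, imaging
import cv2
for n in ("scene","top"):
    im=imaging.get_image(n); cv2.imwrite(f"pics/{n}0.png",cv2.resize(im,(800,600),interpolation=cv2.INTER_CUBIC)); cv2.imwrite(f"pics/raw_{n}.png",im)
    c=imaging.calibration(n); print(c)
print(manip.get_state())
E
```

```text
{'mtx': array([[472.76973572,   0.        , 256.69186415],
       [  0.        , 472.76973572, 194.80261857],
       [  0.        ,   0.        ,   1.        ]]), 'dist': array([-0.11580785,  0.        ,  0.        ,  0.        ,  0.        ]), 'cam_to_world': array([[ 0.48001181, -0.66551232,  0.57156102, -0.22372083],
       [-0.87712312, -0.37568473,  0.29919227, -0.46988815],
       [ 0.01561061, -0.64494521, -0.76406936,  1.2214335 ],
       [ 0.        ,  0.        ,  0.        ,  1.        ]])}
{'mtx': array([[367.82449224,   0.        , 254.60347349],
       [  0.        , 367.82449224, 189.30679718],
       [  0.        ,   0.        ,   1.        ]]), 'dist': array([-0.03965605,  0.        ,  0.        ,  0.        ,  0.        ]), 'cam_to_world': array([[-0.01338564, -0.99610235,  0.0871833 ,  0.52802231],
       [-0.99951805,  0.01088709, -0.02907128, -0.02123631],
       [ 0.02800879, -0.08753042, -0.99576801,  1.17322809],
       [ 0.        ,  0.        ,  0.        ,  1.        ]])}
{'clock': 0.1, 'qpos': array([ 1.02802140e+00,  2.76550389e-01,  1.50599856e+00, -1.62799021e-06,
        1.36070318e+00, -1.21051603e-01]), 'qd': array([-6.53555304e-05, -1.20388810e-03, -1.92445224e-03,  8.04598591e-04,
        1.00105050e-03, -7.76006226e-04]), 'effort': array([ 2.02811323e-03, -4.17703092e+01, -2.46404225e+01,  2.29066991e-04,
        5.69139433e-03,  2.55960714e-05]), 'position': array([0.23516634, 0.52422067, 0.24151874]), 'ee_rot': array([-2.69620954e-04,  2.09302317e-01,  9.77850628e-01, -7.84714541e-04]), 'contact_force': array([ 0.48263139,  0.0267222 , -0.3185511 ]), 'moment': array([-0.01985992, -0.04346323,  0.0074615 ]), 'gripper_force': 0.0, 'width': 0.08548747332365211}
```

View pics/scene0.png

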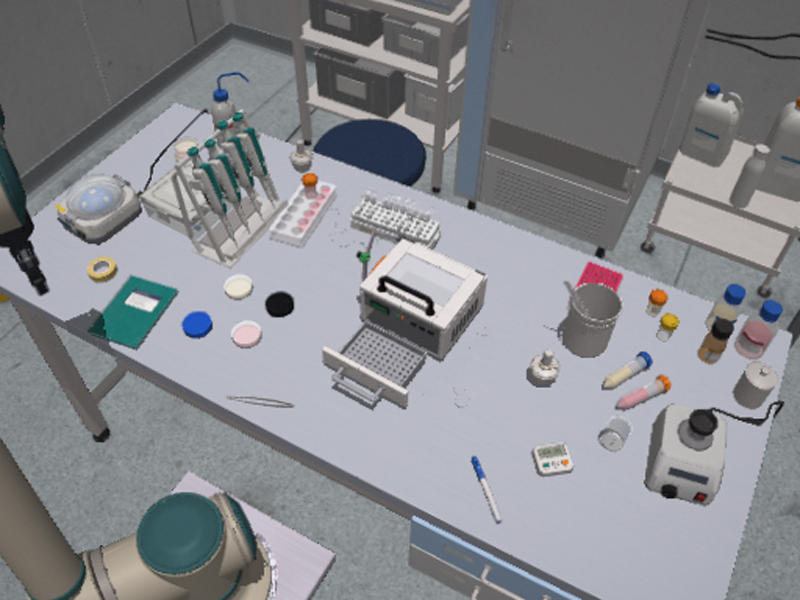

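View pics/top0.png

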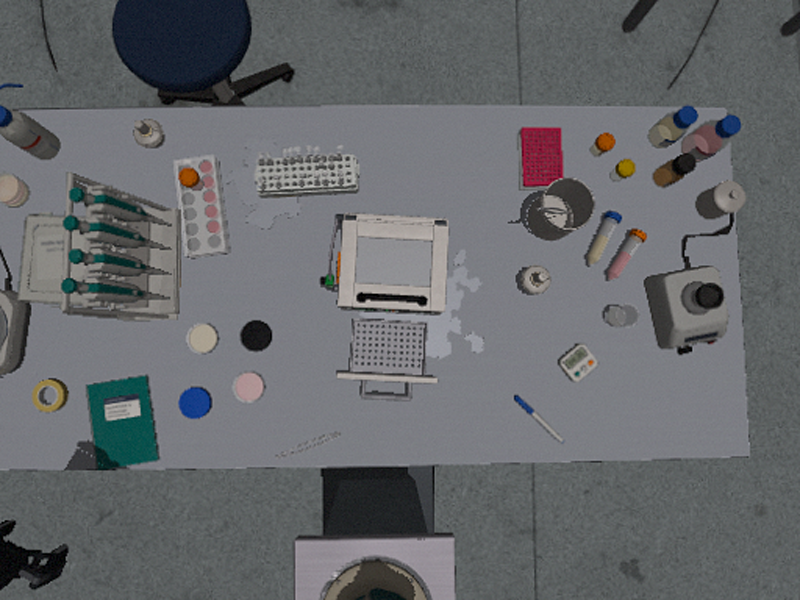

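The pink dish is at top view (248,388), cream at (202,338), black at (256,335) and blue at (195,403). The dryer is at about (392,262), with the drawer handle at (386,397), and the clip is at (327,282). I'll take enlarged crops next.

```bash
cat > h.py <<'E'
import numpy as np, cv2
from rig import manip, imaging
def ray(n,u,v):
    c=imaging.calibration(n); p=cv2.undistortPoints(np.array([[[u,v]]],float),c["mtx"],c["dist"])[0,0]
    T=c["cam_to_world"]; return T[:3,3],T[:3,:3]@np.array([*p,1])
def atz(n,u,v,z):
    o,d=ray(n,u,v); return o+d*(z-o[2])/d[2]
def proj(n,P):
    c=imaging.calibration(n); W=np.linalg.inv(c["cam_to_world"])
    return cv2.projectPoints(np.atleast_2d(P).astype(float),cv2.Rodrigues(W[:3,:3])[0],W[:3,3],c["mtx"],c["dist"])[0][:,0]
E
python3 - <<'E'
import cv2
a=cv2.imread("pics/raw_scene.png")[145:265,200:320]; b=cv2.imread("pics/raw_top.png")[130:260,145:295]
cv2.imwrite("pics/c1.png",cv2.resize(a,(600,600),interpolation=cv2.INTER_CUBIC))
cv2.imwrite("pics/c2.png",cv2.resize(b,(690,598),interpolation=cv2.INTER_CUBIC))
E
```

```text
(no output)
```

View pics/c1.png

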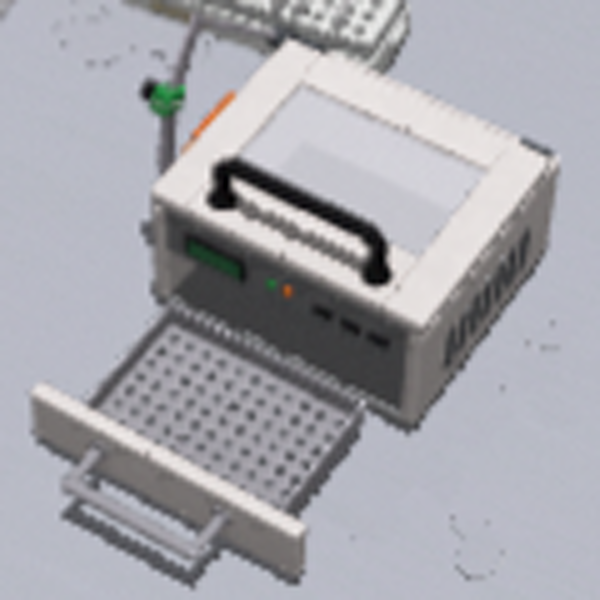

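View pics/c2.png

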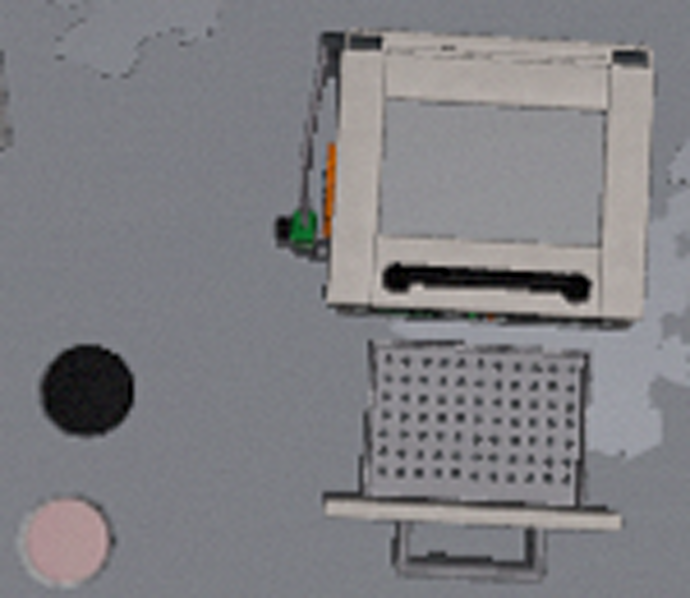

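```bash
cat > fit.py <<'E'
from h import *
from scipy.optimize import least_squares
S=lambda u,v:("scene",200+u/5-.4,145+v/5-.4); T=lambda u,v:("top",145+u/4.6-.4,130+v/4.6-.4)
def W(p,x,y,z): c,s=np.cos(p[2]),np.sin(p[2]); return [p[0]+c*x-s*y,p[1]+s*x+c*y,z]
def hm(p): a=p[4]; r=.134; return W(p,.072-r*np.cos(a),.113,.104+r*np.sin(a))
obs=[(T(397,274),lambda p:W(p,-.077,.045,.15)),(T(577,284),lambda p:W(p,-.077,-.045,.15)),
(S(228,163),lambda p:W(p,-.077,.045,.15)),(S(375,238),lambda p:W(p,-.077,-.045,.15)),
(T(328,305),lambda p:W(p,-.095,.1,.114)),(T(641,320),lambda p:W(p,-.095,-.1,.114)),
(S(155,198),lambda p:W(p,-.095,.1,.114)),(S(415,328),lambda p:W(p,-.095,-.1,.114)),
(T(325,503),lambda p:W(p,-.101-p[3],.098,.056)),(T(621,522),lambda p:W(p,-.101-p[3],-.098,.056)),
(S(38,392),lambda p:W(p,-.101-p[3],.098,.056)),(S(303,535),lambda p:W(p,-.101-p[3],-.098,.056)),
(T(472,572),lambda p:W(p,-.139-p[3],0,.036)),(S(136,516),lambda p:W(p,-.139-p[3],0,.036)),
(T(304,229),hm),(S(165,98),hm)]
f=lambda p:np.concatenate([proj(o[0],g(p))[0]-o[1:] for o,g in obs])
r=least_squares(f,[.55,0,0,.12,.45],loss="soft_l1"); p=r.x
print("pose",p.round(4)); print(f(p).reshape(-1,2).round(1).tolist())
for n,u,v in (("top",248/800*512-.2,388*.64-.2),("scene",246*.64,335*.64)): print("pink",atz(n,u,v,.012))
print("cream",atz("top",202*.64,338*.64,.012),"black",atz("top",256*.64,335*.64,.012),"blue",atz("top",195*.64,403*.64,.012))
print("handle",W(p,-.077,0,.15),"drawerh",W(p,-.139-p[3],0,.036))
E
python3 fit.py
```

```text
pose [ 0.6918 -0.0447 -0.0631  0.1219  0.3869]
[[3.6, 0.3], [-3.4, -0.2], [1.8, 2.0], [-2.3, -0.7], [-0.5, -0.1], [0.6, 0.2], [-1.4, -0.8], [1.9, 0.6], [-0.2, 0.6], [0.4, -0.4], [-0.5, -0.7], [0.6, -0.1], [-0.3, -0.7], [-0.7, 1.3], [-0.2, -0.2], [0.5, 0.3]]
pink [0.44904653 0.24676689 0.012     ]
pink [0.45011146 0.24377674 0.012     ]
cream [0.54897232 0.33907121 0.012     ] black [0.55376641 0.23083492 0.012     ] blue [0.42001627 0.35135885 0.012     ]
handle [np.float64(0.6149160803389313), np.float64(-0.03981078199923059), 0.15] drawerh [np.float64(0.4313579251557884), np.float64(-0.02821802433465662), 0.036]
```

>>> jog_arm(deltas=[0,0,20.5,214,-279,-141,1,0,0,20.5,214,-279,-141,1,0,0,20.5,214,-279,-141,1,0,0,20.5,214,-279,-141,1,0,0,20.5,214,-279,-141,1,0,0,20.5,214,-279,-141,1,0,0,20.5,214,-279,-141,1,0,0,20.5,214,-279,-141,1,0,0,20.5,214,-279,-141,1,0,0,20.5,214,-279,-141,1,0,0,20.5,214,-279,-141,1,0,0,20.5,214,-279,-141,1], grip_force=25)

```text
clock: 1.3
position: [0.4489, 0.2467, 0.1019]
ee_rot: [0.0, 0.031, 1.0, 0.0]
contact_force: [0.5, 0.3, 0.6]
width: 0.0852
gripper_force: 0.0
```

>>> jog_arm(deltas=[0,0,0,0,-1,-40,1,0,0,0,0,-1,-70,1,0,0,0,0,-1,-87,1,0,0,0,0,-1,-87,1,0,0,0,0,-1,-87,0.5,0,0,0,0,-1,-87,0.5,0,0,0,0,-1,-87,0.5,0,0,0,0,-1,-87,0.5,0,0,0,0,-1,-87,0.5,0,0,0,0,-1,-87,0.5], grip_force=25)

```text
clock: 2.3
position: [0.4504, 0.2455, 0.016]
ee_rot: [0.001, 0.032, 0.999, 0.001]
contact_force: [-2.1, 1.4, 7.2]
width: 0.0604
gripper_force: 27.2
```

>>> jog_arm(deltas=[0,0,0,0,0,45,0.5,0,0,0,0,0,90,0.5,0,0,0,74,-280,90,0.5,0,0,0,74,-280,90,0.5,0,0,0,74,-280,90,0.5,0,0,0,74,-280,90,0.5,0,0,0,74,-280,90,0.5,0,0,0,74,-280,90,0.5,0,0,0,74,-280,90,0.5,0,0,0,74,-280,90,0.5,0,0,0,74,-280,90,0.5,0,0,0,74,-280,90,0.5])

```text
clock: 3.5
position: [0.5229, -0.0341, 0.1044]
ee_rot: [-0.0, 0.031, 1.0, 0.0]
contact_force: [-0.1, -0.5, -0.0]
width: 0.06
gripper_force: 27.8
```

```bash
python3 - <<'E'
from h import *
s=imaging.get_image("scene")[130:280,170:320]; t=imaging.get_image("top")[130:280,150:300]
cv2.imwrite("pics/d1.png",np.hstack([cv2.resize(x,(400,400),interpolation=cv2.INTER_CUBIC) for x in (s,t)]))
print(manip.get_state()["width"],manip.get_state()["position"])
E
```

```text
0.060058295780210054 [ 0.52309252 -0.03415427  0.10445457]
```

View pics/d1.png

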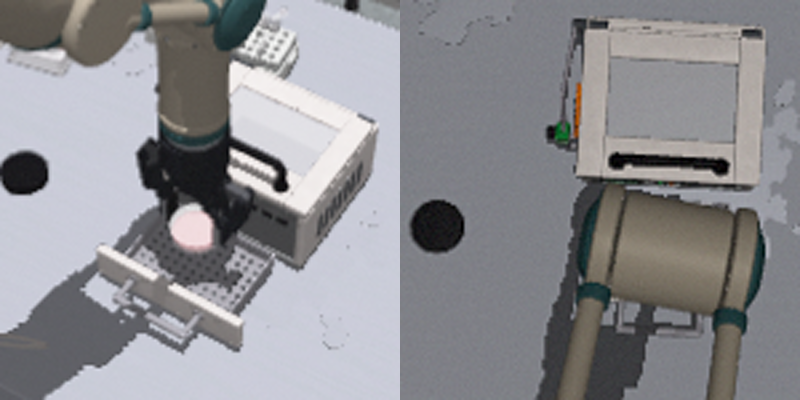

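The dish is held above the tray (scene half, around (193,228)), and it may be tilted a little. I'll lower it now.

>>> jog_arm(deltas=[0,0,0,0,0,-30,0.5,0,0,0,0,0,-50,0.5,0,0,0,0,0,-58,0.5,0,0,0,0,0,-63,0.5,0,0,0,0,0,-66,0.5,0,0,0,0,0,-66,0.5])

```text
clock: 4.2
position: [0.5238, -0.0353, 0.0386]
ee_rot: [0.0, 0.032, 0.999, -0.0]
contact_force: [-0.3, 0.9, -0.5]
width: 0.0599
gripper_force: 27.8
```

>>> jog_arm(deltas=[0,0,0,0,0,-1.5,0.5,0,0,0,0,0,-2.5,0.5,0,0,0,0,0,-2.5,0.5,0,0,0,0,0,-2.5,0.82,0,0,0,0,0,-2.5,0.82,0,0,0,0,0,-2.5,0.82,0,0,0,0,0,-2.5,0.82])

```text
clock: 4.9
position: [0.5235, -0.0354, 0.0359]
ee_rot: [0.0, 0.032, 0.999, 0.0]
contact_force: [0.4, 0.2, -0.2]
width: 0.0701
gripper_force: 0.0
```

>>> jog_arm(deltas=[0,0,0,0,0,40,0.82,0,0,0,0,0,85,0.82,0,0,0,-148,10,95,0,0,0,0,-148,10,95,0,0,0,0,-148,10,95,0,0,0,0,-148,10,95,0,0,0,0,-148,10,95,0,0,0,0,-148,10,95,0])

```text
clock: 5.7
position: [0.3771, -0.0257, 0.1313]
ee_rot: [0.001, 0.032, 0.999, -0.0]
contact_force: [0.5, -0.3, -0.4]
width: 0.0001
gripper_force: 0.0
```

```bash
python3 - <<'E'
from h import *
s=imaging.get_image("scene")[130:280,170:320]; t=imaging.get_image("top")[130:280,150:300]
cv2.imwrite("pics/d2.png",np.hstack([cv2.resize(x,(400,400),interpolation=cv2.INTER_CUBIC) for x in (s,t)]))
E
```

```text
(no output)
```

View pics/d2.png

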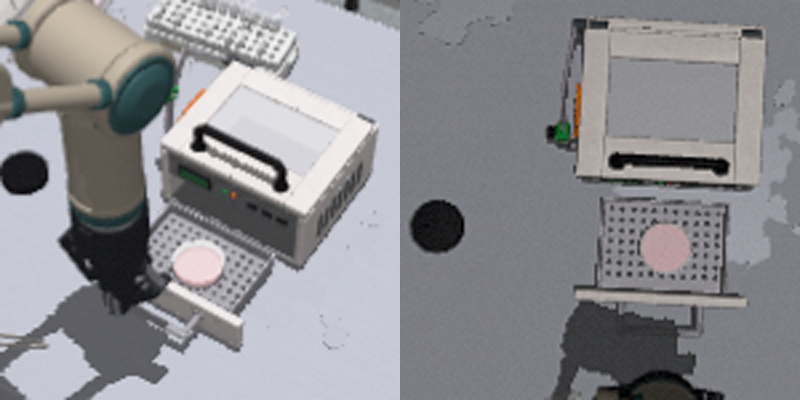

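The dish lies flat near the middle of the tray. Next I'll go down in front of the handle and push.

>>> jog_arm(deltas=[0,0,0,0,0,-50,0,0,0,0,0,0,-97,0,0,0,0,0,0,-97,0,0,0,0,20,-1,-97,0,0,0,0,30,-2,-97,0,0,0,0,38,-2.5,-97,0,0,0,0,46,-3,-97,0,0,0,0,54,-3.5,-97,0,0,0,0,63,-4,-97,0,0,0,0,72,-4.5,-97,0,0,0,0,81,-5,-97,0,0,0,0,90,-5.5,-97,0,0,0,0,99,-6,-97,0,0,0,0,108,-7,-97,0,0,0,0,117,-7.5,-97,0,0,0,0,125,-8,-97,0,0,0,0,132,-8.5,-97,0,0,0,0,138,-9,-97,0,0,0,0,142,-9,-97,0,0,0,0,144,-9,-97,0])

```text
clock: 7.8
position: [0.5198, -0.0345, 0.0338]
ee_rot: [0.0, 0.032, 0.999, -0.0]
contact_force: [-1.8, -0.1, 0.2]
width: -0.0
gripper_force: 0.8
```

>>> jog_arm(deltas=[0,0,0,4,0,0,0,0,0,0,8,-0.5,0,0,0,0,0,11,-0.5,0,0,0,0,0,13,-1,0,0,0,0,0,15,-1,0,0,0,0,0,15,-1,0,0])

```text
clock: 8.4
position: [0.535, -0.0354, 0.0339]
ee_rot: [0.0, 0.032, 0.999, 0.0]
contact_force: [-0.4, -0.2, 0.2]
width: 0.0001
gripper_force: 0.3
```

>>> jog_arm(deltas=[0,0,0,2,0,0,0,0,0,0,4,0,0,0,0,0,0,5,0,0,0,0,0,0,6,0,0,0,0,0,0,6,0,0,0])

```text
clock: 8.9
position: [0.5389, -0.0355, 0.0337]
ee_rot: [-0.002, 0.032, 0.999, -0.0]
contact_force: [-5.3, -2.1, 2.2]
width: -0.0001
gripper_force: 2.4
```

>>> jog_arm(deltas=[0,0,0,2,0,0,0,0,0,0,3,0,0,0,0,0,0,3,0,0,0])

```text
clock: 9.2
position: [0.539, -0.0352, 0.0335]
ee_rot: [-0.005, 0.032, 0.999, 0.0]
contact_force: [-10.2, -1.8, 6.3]
width: 0.0
gripper_force: 4.8
```

>>> jog_arm(deltas=[0,0,0,-40,0,0,0,0,0,0,-60,0,30,0,0,0,0,-60,0,80,0,0,0,0,-60,0,130,0,0,0,0,-60,0,180,0,0,0,0,-60,0,210,0,0,0,0,-60,0,210,0])

```text
clock: 9.9
position: [0.4875, -0.0359, 0.2495]
ee_rot: [0.007, 0.032, 0.999, -0.001]
contact_force: [1.3, 0.1, -0.2]
width: 0.0001
gripper_force: 0.0
```

```bash
python3 - <<'E'
from h import *
s=imaging.get_image("scene")[130:280,170:320]; t=imaging.get_image("top")[130:230,200:300]
cv2.imwrite("pics/d3.png",np.hstack([cv2.resize(x,(400,400),interpolation=cv2.INTER_CUBIC) for x in (s,t)]))
st=manip.get_state();print(st["qpos"],st["position"],st["ee_rot"])
E
```

```text
[-2.16607381e-01  1.37299265e-01  1.68281164e+00  6.10406547e-04
  1.31802034e+00 -1.72361636e+00] [ 0.48431676 -0.03530422  0.24464157] [ 1.75556331e-03  3.19639981e-02  9.99487479e-01 -2.72633730e-05]
```

View pics/d3.png

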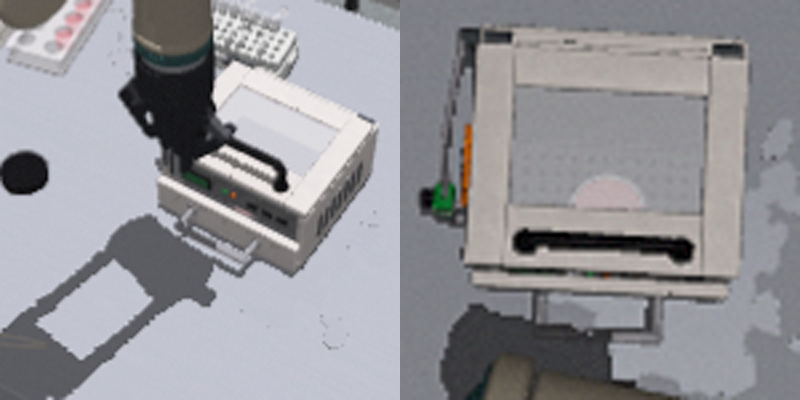

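The drawer is home and the dish shows through the lid at (607,190). Now I'll move over the lid handle with a −90° turn.

>>> jog_arm(deltas=[0,0,-90,131,-4,-5,0.6,0,0,-90,131,-4,-5,0.6,0,0,-90,131,-4,-5,0.6,0,0,-90,131,-4,-5,0.6,0,0,-90,131,-4,-5,0.6,0,0,-90,131,-4,-5,0.6,0,0,-90,131,-4,-5,0.6,0,0,-90,131,-4,-5,0.6,0,0,-90,131,-4,-5,0.6,0,0,-90,131,-4,-5,0.6,0,0,-90,131,-4,-5,0.6,0,0,-90,131,-4,-5,0.6,0,0,-90,131,-4,-5,0.6])

```text
clock: 11.3
position: [0.614, -0.0392, 0.2372]
ee_rot: [-0.001, 0.729, 0.685, -0.001]
contact_force: [1.0, -0.0, -0.3]
width: 0.0514
gripper_force: 0.0
```

>>> jog_arm(deltas=[0,0,0,0,0,-40,0.6,0,0,0,0,0,-75,0.6,0,0,0,0,0,-95,0.6,0,0,0,0,0,-95,0.6,0,0,0,0,0,-95,0,0,0,0,0,0,-95,0,0,0,0,0,0,-95,0,0,0,0,0,0,-95,0,0,0,0,0,0,-95,0], grip_force=60)

```text
clock: 12.2
position: [0.6165, -0.0396, 0.1456]
ee_rot: [0.002, 0.729, 0.684, 0.002]
contact_force: [3.4, 0.0, 3.3]
width: 0.0098
gripper_force: 58.8
```

>>> jog_arm(deltas=[0.2,2.9,0,2.2,0,7.4,0,0.4,5.7,0,4.7,-0.3,14.7,0,0.5,8.6,0,7.7,-0.5,22,0,0.7,11.5,0,10.9,-0.7,28.8,0,0.7,11.5,0,10.9,-0.7,28.8,0])

```text
clock: 12.7
position: [0.6259, -0.0402, 0.1711]
ee_rot: [-0.074, 0.726, 0.681, -0.07]
contact_force: [0.7, -0.8, -7.2]
width: 0.0098
gripper_force: 59.9
```

>>> jog_arm(deltas=[0.2,3,0,3.8,-0.2,7,0,0.4,6,0,7.7,-0.5,13.6,0,0.5,8.5,0,11.5,-0.8,19.5,0,0.6,9.7,0,13.7,-1,22.4,0,0.6,9.7,0,13.7,-1,22.4,0])

```text
clock: 13.2
position: [0.6383, -0.041, 0.1927]
ee_rot: [-0.135, 0.717, 0.672, -0.127]
contact_force: [0.3, -0.5, -9.1]
width: 0.0099
gripper_force: 60.0
```

```bash
python3 - <<'E'
from h import *
S=imaging.get_image("scene");T=imaging.get_image("top");cv2.imwrite("pics/rs.png",S);cv2.imwrite("pics/rt.png",T)
s=S[140:200,215:275]; t=T[135:195,195:255]
cv2.imwrite("pics/d4.png",np.hstack([cv2.resize(x,(400,400),interpolation=cv2.INTER_CUBIC) for x in (s,t)]))
st=manip.get_state();print(st["position"],st["ee_rot"],st["contact_force"])
E
```

```text
[ 0.63852585 -0.04106373  0.19311043] [-0.13437758  0.71680444  0.67238171 -0.12663691] [  1.57403325  -0.85917155 -10.91336524]
```

View pics/d4.png

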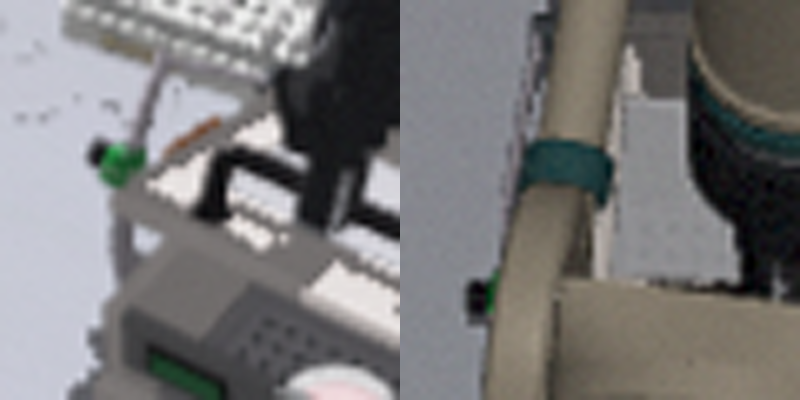

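```bash
cat >> fit.py <<'E'
print("---")
k=400/60
def tip(th,r=.124): return W(p,.072-r*np.cos(th),.102,.104+r*np.sin(th))
for th in (.28,.32,.36,.4): print(th,((proj("scene",[tip(th),tip(th,.08)])-[215,140]+.4)*k).round(0).tolist())
for a in (.35,.387,.42): print("clip",a,((proj("scene",hm([*p[:4],a]))-[215,140]+.4)*k).round(0).tolist())
im=cv2.imread("pics/rs.png")[140:200,215:275]; hsv=cv2.cvtColor(im,cv2.COLOR_BGR2HSV)
for n,lo,hi in (("orange",(3,90,60),(20,255,255)),("green",(45,110,40),(85,255,255))):
    m=cv2.inRange(hsv,lo,hi); m[45:]=0; y,x=np.nonzero(m); print(n,len(x),((x.mean()+.5)*k).round(),((y.mean()+.5)*k).round(),[( (x[i]+.5)*k,(y[i]+.5)*k) for i in (x.argmin(),x.argmax())])
E
python3 fit.py | sed -n '/---/,$p'
```

```text
---
0.28 [[150.0, 193.0], [199.0, 157.0]]
0.32 [[151.0, 184.0], [200.0, 151.0]]
0.36 [[153.0, 175.0], [201.0, 145.0]]
0.4 [[155.0, 166.0], [202.0, 139.0]]
clip 0.35 [[122.0, 175.0]]
clip 0.387 [[124.0, 166.0]]
clip 0.42 [[126.0, 158.0]]
orange 5 202.0 131.0 [(np.float64(183.33333333333334), np.float64(143.33333333333334)), (np.float64(216.66666666666669), np.float64(123.33333333333334))]
green 21 120.0 163.0 [(np.float64(103.33333333333334), np.float64(156.66666666666669)), (np.float64(143.33333333333334), np.float64(156.66666666666669))]
```

```bash
cat >> fit.py <<'E'
print("+++")
def L(th,x,y,z): c,s=np.cos(th),np.sin(th); return W(p,.072+x*c+z*s,y,.104-x*s+z*c)
for th in (.3,.34,.38,.42): print(th,((proj("scene",[L(th,-.167,.1,.01),L(th,-.149,.048,.046),L(th,-.167,-.0,.01)])-[215,140]+.4)*k).round(0).tolist())
print("theta0 pointer in c1",((proj("scene",[tip(0),tip(0,.08),tip(0,.05)])-[200,145]+.4)*5).round(0).tolist())
im=cv2.imread("pics/rs.png")[135:225,215:305]
cv2.imwrite("pics/d5.png",cv2.resize(im,(600,600),interpolation=cv2.INTER_CUBIC))
E
python3 fit.py | sed -n '/+++/,$p'
```

```text
+++
0.3 [[107.0, 207.0], [235.0, 171.0], [291.0, 296.0]]
0.34 [[110.0, 195.0], [240.0, 159.0], [294.0, 284.0]]
0.38 [[113.0, 182.0], [244.0, 146.0], [298.0, 271.0]]
0.42 [[116.0, 169.0], [249.0, 133.0], [302.0, 258.0]]
theta0 pointer in c1 [[184.0, 161.0], [222.0, 119.0], [247.0, 91.0]]
```

View pics/d5.png

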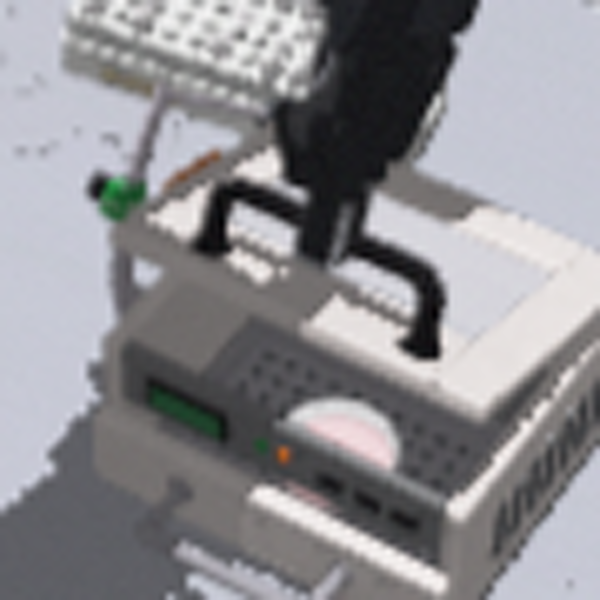

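The lid stands at about 0.34 rad by both the kinematics and its front-left corner at (118,228), against about 0.39 for the clip. I'll raise it another 0.05 rad.

>>> jog_arm(deltas=[0.1,1.4,0,2.2,-0.1,3.3,0,0.2,2.8,0,4.6,-0.3,6.6,0,0.2,2.8,0,4.6,-0.3,6.6,0,0.2,2.8,0,4.6,-0.3,6.6,0,0.2,2.8,0,4.6,-0.3,6.6,0,0.2,2.8,0,4.6,-0.3,6.6,0,0.2,2.8,0,4.6,-0.3,6.6,0,0.2,2.8,0,4.6,-0.3,6.6,0,0.2,2.8,0,4.6,-0.3,6.6,0,0.2,2.8,0,4.6,-0.3,6.6,0])

```text
clock: 14.3
position: [0.6444, -0.0414, 0.2011]
ee_rot: [-0.151, 0.713, 0.669, -0.142]
contact_force: [5.3, -0.3, -15.2]
width: 0.0096
gripper_force: 60.0
```

```bash
python3 - <<'E'
from h import *
S=imaging.get_image("scene")
cv2.imwrite("pics/d6.png",cv2.resize(S[135:225,215:305],(600,600),interpolation=cv2.INTER_CUBIC))
st=manip.get_state();print(st["position"],st["ee_rot"],st["contact_force"])
t=np.arcsin((st["position"][2]+.0041-.104)/.15594)-.2995;print("theta",t)
E
```

```text
[ 0.64445016 -0.04144853  0.20104062] [-0.15085866  0.71348408  0.66934983 -0.14196104] [  4.33709688  -0.04008456 -15.2232311 ]
theta 0.4062262198573733
```

View pics/d6.png

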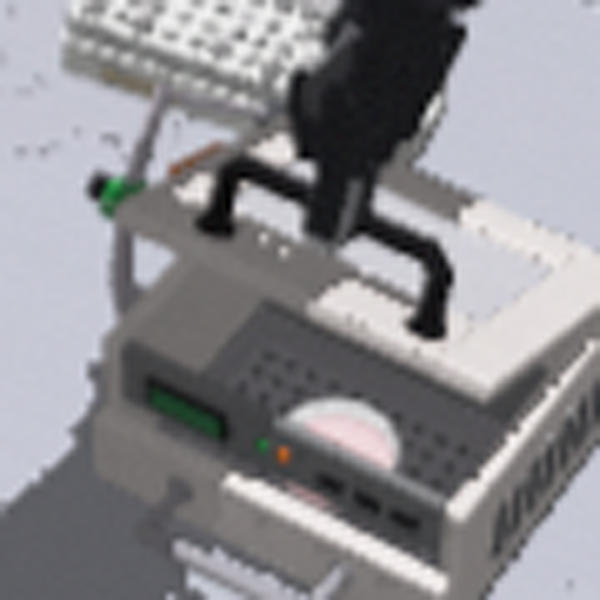

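The lid's front-left corner is now at (122,207), which gives about 0.405 rad. That agrees with the kinematic 0.406 and is within about 0.02 rad of the clip, and the dish is visible on its tray. I'll hand it in.

```bash
python3 -c "
from rig import manip
print(manip.sign_off())"
```

```text
the job is handed in; nothing more can be done
None
```

The job is handed in, with no verdict shown: the pink dish is flat in the closed drawer, and the gripper is holding the lid at about 0.405 rad, against my estimate of 0.39–0.40 rad for the clip (tolerance 0.065).

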